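# Snap the cover onto the desk outlet box

### The arm

A 7-joint arm with a two-finger parallel gripper is mounted at the origin on a cart in front of the work surface, level with it; the furniture and walls round the work are solid. World frame = base frame: x ahead of the robot, y to its left, z up, the work surface at z = 0. Lengths are in m, angles in rad, forces in N, time in s.
With the tool pointing down it reaches from about 0.4 to 0.9 m from the base axis. Payload 5.5 kg.
Tool frame: the origin (TCP) lies midway between the tips of the shut fingers; the grasp point (between the pads) lies 19 mm behind it; z points along the fingers, y is the line along which they close (so a half turn about z gives the same grasp; the last joint's range is limited). The gripper opens to 92 mm and grips with 3 to 60 N. Pads are 19 mm wide; open, the fingers measure 130 mm over their backs; the gripper's body (75 mm by 190 mm) begins 47 mm behind the grasp point.
Start: joints at [1.486, 0.501, -0.427, 1.55, 0.221, 1.138, -0.21], TCP at [0.222, -0.611, 0.227] pointing down, gripper open.
Joint ranges: [-2.88, 2.88], [-0.31, 2.03], [-1.54, 1.56], [0.2, 2.42], [-1.41, 4.55], [0.19, 2.02], [-2.57, 2.57]. Speed limits (rad/s): [2.57, 2.57, 3.14, 3.14, 3.14, 3.14, 3.14].

### API

Orientations are given as a unit quaternion [x, y, z, w].
In Python, from rig import env gives the robot as it stands.
- The arm moves only by the tool servo_tool, never from a script. Its argument "commands" is a list of rows, each a list of 3 entries, a list of its own where there are three numbers: the shift along the tool's x, y, z in cm, then the turn about the tool's z in degrees, then the finger opening in cm, from 0 to 9.18. In form: [[[x, y, z], twist, hand], ...]. A call has 1 to 8 rows; each row shifts and turns the commanded pose from where the row before left it, along the tool's axes as they then stand; what a row does not reach is not made up. A row lasts 1/8 s, in which the tool goes at most 62.5 mm and 10.7 degrees, less where a joint would pass 70% of its speed; a pose out of reach is approached as far as the arm can. A call is refused whole if a number of a shift passes 6.25 or a number of a turn 10.7, either way. A call with a gripper value outside its range is refused whole. The fingers move at their own pace and stop on an object; "squeeze" is the grip in N (left out, the last holds). Time passes only in rows, so rows that do not move let the fingers close. It gives the time, the measured TCP pose, the force, the opening and the grip force at its end, in the units of the state.
- env.sense(): the state, without advancing time (a new reading comes with each control period).
- env.snapshot(name): name is "side" or "top"; returns (picture, depth): 420x560x3 uint8, red, green, blue; 420x560 float32, m along the optical axis (not along the pixel's ray), 0 where there is no reading.
- env.camera_info(name): a dict with "fx", "fy", "cx", "cy" (pixels), "cam_to_world" (4x4, takes a point from camera to world coordinates). Camera axes: x right, y down, z forward; pixel columns grow to the right and rows downward; lengths in m; the calibration is good to about 2 mm. A picture is of the moment at which its call begins. camera_info takes no time and is no camera call.
- env.close_job(): hands the job in; it is judged then, once.
The state is a dict: "t": time; "qpos": joint angles; "joint_velocities": joint speeds; "joint_efforts": joint torques, N m; "tcp_pos": TCP position; "ee_rot": TCP orientation; "ft_force": force on the tool from outside, world axes, zero at the start; "ft_torque": the same for the moment, N m; "width": finger opening in m; "gripper_force": force on a finger pad.
Only numpy, scipy, OpenCV 4.12 (cv2) and the standard library are available. Lean on these libraries where they do the work, as an engineer would, in place of code of your own. Each camera call takes 0.05 s, during which the arm holds its last target. There are 200 camera calls.

### The job

The desk's outlet box stands open. Pick up the larger of the two loose steel covers by its pull, set it onto the box and press it down until both ends snap in and it sits fully home, flat on the rim; leave the smaller spare cover where it lies. Do not let go at the end: finish while still holding the cover pressed firmly down with the gripper.

Things in the scene. Friction and masses are not known exactly. Their poses are not given: they have to be found in the camera images.
- outlet_box: Fixed open box of dark steel, outside 132 (its x) x 97 (its y) x 36 mm high, opening 116 x 81 mm with rounded lips, two low sockets on its floor. Origin at the centre of its underside on the desk, z up. It may be turned about z. In the middle of each end wall (x = +58, -58 mm) a sprung round latch nose stands into the opening.
- cover_grip (a point): Centre of the bar of the larger cover's bridge-shaped pull. The bar lies along the cover's y: 70 mm long, 12 wide (x), 12 high. Its centre is 24 mm above the plate's top and 48 mm above the cover's lower edge; the cover starts lying on the leather pad, 4 mm above the desk. Axes: x along the cover's long side, z up. With the cover fully home on the box it is 64 mm above the desk.
- cover_skirt (a point): Centre of the larger cover's lower edge (same axes). The cover is steel, about 0.2 kg: plate 130 (x) x 95 (y) x 4 mm on top, below it a skirt 113 x 78 mm, 20 mm deep, that fits into the box's opening with 1.5 mm clearance a side, long sides parallel, either way round. A snap bead runs along the foot of each skirt end. Fully home it is 16 mm above the desk.
- outlet_rim: The flat top edge of the outlet box, 36 mm above the desk, on which the cover's plate rests when home; fixed to the box, same origin (on the desk) and axes. On the way down, the beads push the sprung latch noses aside from 13 to 7 mm before home, which takes roughly 8 to 12 N in all; then the force drops suddenly and the cover goes down onto this hard rim.
- small_cover_grip (a point): Centre of the pull's bar on the smaller spare cover (plate 90 x 70 mm, otherwise alike, also lying on the leather pad). Too small for the box; not to be moved.
Not all that is in view belongs to the job. Several things have the shape of the outlet_box; the one meant has the colours described above.

How it is judged:
On the way, in this order (a step that is already met when the one before it is completed fails the run):
1. the larger cover is lifted clear of the desk (height (world z) of cover_grip above 0.095 m), for 0.2 s.
2. the cover has snapped home on the box and is pressed onto its rim (z of cover_grip in the frame of outlet_box below 0.066 m and horizontal distance between cover_grip and outlet_box below 0.005 m and contact force between cover and outlet_rim above 5 N), for 0.3 s.
At the end, for the whole second after the job is handed in: The larger cover is snapped home on the outlet box (within 2 mm of resting on the rim, within 5 mm of centred, level), the fingers still press on it (over 2 N) and it bears on the rim with more than 5 N in all (its own weight is about 2 N); the smaller cover has not moved more than 3 cm (all of step 2 and angle between cover_grip's own z axis and vertical below 0.03 rad and angle between the x axis of cover_grip and the x axis of outlet_box, either way round below 0.06 rad and contact force between the fingers and cover above 2 N and distance of small_cover_grip from where it was at the start of the episode below 0.03 m); the arm keeps its last pose, push and grip.
It fails at once if the smaller cover is moved (distance of small_cover_grip from where it was at the start of the episode above 0.03 m).
It also fails if it takes over 45 s, if anything falls off the work surface, if the arm or the gripper's body presses on something with over 40 N, if the wrist force passes 120 N, or if a joint passes its speed limit or range.

## Working session

There is one attempt and no reset: what is moved stays moved. The work goes in short steps, Python scripts to look and compute and a tool call to move; the robot and the scene stay as the last step left them, time stands still between calls to the robot, and variables do not carry over. Pictures are saved under pics/ and viewed, at most 10 in all, crops included, and the job is handed in when it is done.

Besides the shell and the picture viewer there is one more tool, called as name([rows], argument=value, ...), one row to a line, values as JSON. servo_tool: Moves the arm, as the interface text tells. Its arguments: {"type":"object","properties":{"commands":{"type":"array","items":{"type":"array"}},"squeeze":{"type":"number"}},"required":["commands"]}

```bash
mkdir -p pics
cat > h.py <<'E'
import numpy as np, cv2
from rig import env
def snap(n,f):
    p,d=env.snapshot(n); cv2.imwrite(f'pics/{f}.png',p[:,:,::-1]); np.save(f'pics/{f}.npy',d); return p,d
def world(n,d):
    c=env.camera_info(n); h,w=d.shape; u,v=np.meshgrid(np.arange(w),np.arange(h))
    P=np.stack([(u-c['cx'])/c['fx']*d,(v-c['cy'])/c['fy']*d,d,np.ones_like(d)],-1)@np.array(c['cam_to_world']).T
    P=P[...,:3]; P[d==0]=np.nan; return P
E
python3 - <<'E'
from h import *
for n in('top','side'):
    snap(n,n+'0'); c=env.camera_info(n); print(n,c['fx'],np.round(c['cam_to_world'],3).tolist())
s=env.sense();print(s['t'],s['tcp_pos'],s['ee_rot'],s['ft_force'],s['width'])
E
```

```text
top 537.0725370279738 [[-0.006, -0.997, 0.081, 0.381], [-1.0, 0.004, -0.023, 0.052], [0.022, -0.081, -0.996, 1.458], [0.0, 0.0, 0.0, 1.0]]
side 452.6556561298646 [[0.998, -0.054, 0.044, 0.441], [-0.069, -0.675, 0.735, -0.743], [-0.011, -0.736, -0.677, 0.77], [0.0, 0.0, 0.0, 1.0]]
0.1 [ 0.22128495 -0.61051237  0.22578868] [ 9.84915197e-01  1.73035566e-01 -1.23638256e-04 -8.56092369e-04] [0.23867158 1.12301554 0.84190197] 0.09165888402698129
```

View pics/top0.png

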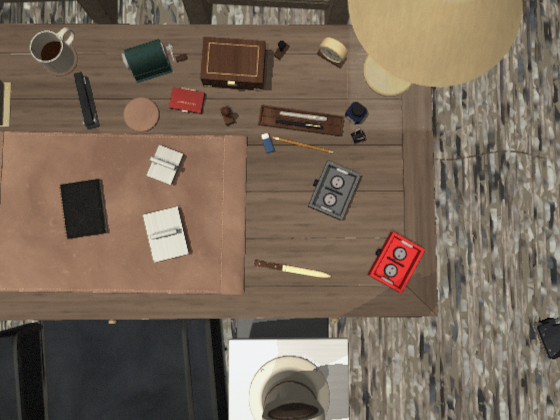

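View pics/side0.png

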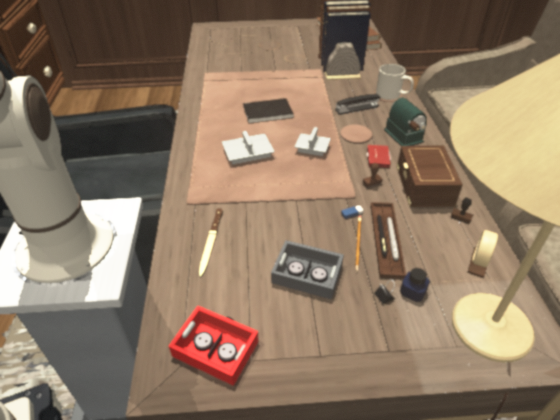

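The top view shows two boxes: dark grey at (335,190) and red at (396,262). The red one is the decoy. It also shows two covers on the leather: the larger at (165,234) and the smaller at (165,164). There is also a black notebook at (83,208). I choose the large cover and the dark grey box, and will measure both and check them in a crop.

```bash
cat >> h.py <<'E'
def rect(P,box,z0,z1):
    x0,x1,y0,y1=box; Q=P[y0:y1,x0:x1].reshape(-1,3); Q=Q[(Q[:,2]>z0)&(Q[:,2]<z1)]
    (c,s,a)=cv2.minAreaRect(Q[:,:2].astype(np.float32)*1000)
    if s[0]<s[1]: a+=90; s=s[::-1]
    return np.round(c,1),np.round(s,1),round((a+90)%180-90,1),len(Q),np.round(np.median(Q[:,2])*1000,1)
E
python3 - <<'E'
from h import *
d=np.load('pics/top0.npy');P=world('top',d)
for n,b,z0,z1 in(('plate',(135,195,200,270),.018,.038),('bar',(135,195,200,270),.048,.07),('small',(140,190,140,190),.018,.038),('smallbar',(140,190,140,190),.048,.07),('rim',(300,370,155,225),.028,.045),('red',(360,430,225,300),.028,.045)):
    print(n,rect(P,b,z0,z1))
p=cv2.imread('pics/top0.png')
a=cv2.resize(p[130:280,130:200],None,fx=4,fy=4);b=cv2.resize(p[145:295,300:430],None,fx=4,fy=4)
cv2.imwrite('pics/crop.png',np.hstack([a,b]))
E
```

```text
plate (array([429.5, 324.7]), array([129.8,  96.3]), 13.8, 1634, np.float64(27.6))
bar (array([429.6, 324.7]), array([69.5, 12.6]), -76.0, 130, np.float64(57.5))
small (array([615.8, 328.5]), array([89.6, 71.4]), -21.5, 759, np.float64(27.8))
smallbar (array([615.9, 329.2]), array([70. , 12.3]), 69.0, 126, np.float64(57.5))
rim (array([ 545.7, -123.4]), array([132.4, 101.3]), -23.4, 551, np.float64(35.1))
red (array([ 353.6, -286. ]), array([132.3, 106.4]), -29.4, 586, np.float64(35.0))
```

View pics/crop.png

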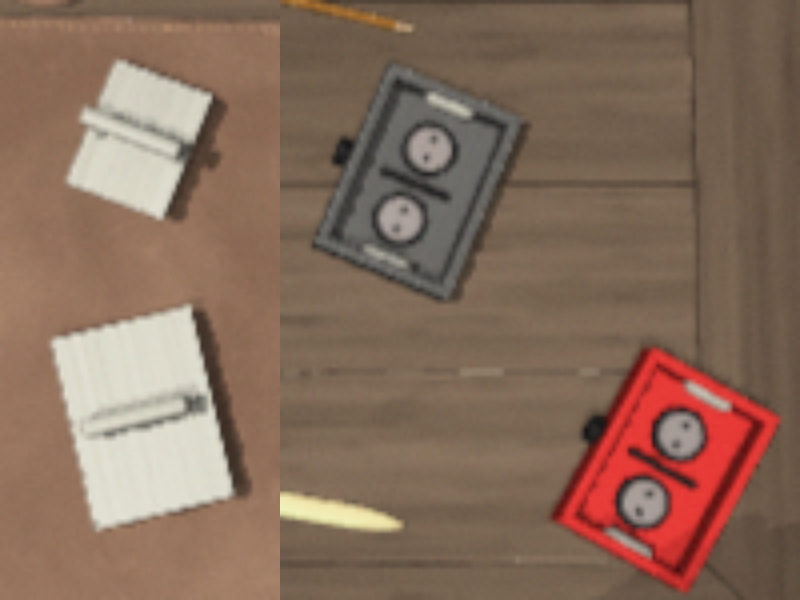

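The crop confirms it. The large cover has its bar at about (165,233) in the full picture and the open dark grey box is at (335,190). A gland on the box's left side biases the box rectangle, so I'll fit the ring with known sizes and plan the transit.

```bash
cat >> h.py <<'E'
from scipy.optimize import minimize
def ring(P,b,x0=(545.7,-124,-23.4)):
    u0,u1,v0,v1=b; Q=P[v0:v1,u0:u1].reshape(-1,3)*1000
    Q=Q[(Q[:,2]>31)&(Q[:,2]<40)][:,:2]
    def loc(p):
        a=np.radians(p[2]); q=Q-p[:2]; return np.abs(q@np.array([[np.cos(a),-np.sin(a)],[np.sin(a),np.cos(a)]]))
    def cost(p):
        l=loc(p); o=np.maximum(0,np.max(l-[66,48.5],1)); i=np.maximum(0,-np.max(l-[58,40.5],1))
        return np.minimum(o+i,4).sum()+.02*np.minimum((o+i)**2,16).sum()
    r=min((minimize(cost,np.add(x0,k),method='Nelder-Mead',options=dict(xatol=.01,fatol=.01)) for k in([0,0,0],[2,2,1],[-2,-2,-1],[2,-2,0])),key=lambda r:r.fun)
    return np.round(r.x,2),round(r.fun,1),len(Q)
def yaw(s):
    from scipy.spatial.transform import Rotation as R
    m=R.from_quat(s['ee_rot']).as_matrix(); return np.degrees(np.arctan2(m[1,0],m[0,0])),m
def go(x,y,z,psi,s=None):
    s=s or env.sense(); a,m=yaw(s); d=(np.array([x,y,z])-s['tcp_pos'])
    print('yaw',round(a,2),'tool z',np.round(m[:,2],4),'tool shift cm',np.round(m.T@d*100,2),'twist',round(-((psi-a+180)%360-180),2))
E
python3 - <<'E'
from h import *
P=world('top',np.load('pics/top0.npy'));print(ring(P,(300,370,155,225)))
P=world('side',np.load('pics/side0.npy'))
print(ring(P,(262,352,232,308)))
print('bar side',rect(P,(215,280,120,172),.052,.063),'plate',rect(P,(215,280,120,172),.018,.038))
# transit rows
W=[(.221,-.611,20),(.46,-.40,35),(.56,-.1,55),(.52,.15,80),(.43,.325,104)]
t=[];[t.extend(np.linspace(a,b,7)[:-1]) for a,b in zip(np.array(W),np.array(W)[1:])];t.append(W[-1])
for a,b in zip(t,t[1:]):
    p=np.radians(a[2]);dx,dy=(b[:2]-a[:2])*100
    print([[round(dx*np.cos(p)+dy*np.sin(p),1),round(dx*np.sin(p)-dy*np.cos(p),1),0],round(-(b[2]-a[2]),1),9.18],end=', ')
E
```

```text
(array([ 545.14, -125.21,  -23.2 ]), np.float64(96.8), 463)
(array([ 545.48, -126.26,  -23.27]), np.float64(129.7), 768)
bar side (array([430. , 321.4]), array([70.7, 12.1]), -75.6, 67, np.float64(57.0)) plate (array([430., 323.]), array([130. , 102.7]), 13.8, 862, np.float64(27.4))
[[np.float64(4.9), np.float64(-1.9), 0], np.float64(-2.5), 9.18], [[np.float64(5.0), np.float64(-1.7), 0], np.float64(-2.5), 9.18], [[np.float64(5.1), np.float64(-1.5), 0], np.float64(-2.5), 9.18], [[np.float64(5.2), np.float64(-1.3), 0], np.float64(-2.5), 9.18], [[np.float64(5.2), np.float64(-1.1), 0], np.float64(-2.5), 9.18], [[np.float64(5.2), np.float64(-0.8), 0], np.float64(-2.5), 9.18], [[np.float64(4.2), np.float64(-3.1), 0], np.float64(-3.3), 9.18], [[np.float64(4.4), np.float64(-2.9), 0], np.float64(-3.3), 9.18], [[np.float64(4.6), np.float64(-2.6), 0], np.float64(-3.3), 9.18], [[np.float64(4.7), np.float64(-2.4), 0], np.float64(-3.3), 9.18], [[np.float64(4.8), np.float64(-2.1), 0], np.float64(-3.3), 9.18], [[np.float64(5.0), np.float64(-1.8), 0], np.float64(-3.3), 9.18], [[np.float64(3.0), np.float64(-2.9), 0], np.float64(-4.2), 9.18], [[np.float64(3.2), np.float64(-2.7), 0], np.float64(-4.2), 9.18], [[np.float64(3.4), np.float64(-2.5), 0], np.float64(-4.2), 9.18], [[np.float64(3.6), np.float64(-2.2), 0], np.float64(-4.2), 9.18], [[np.float64(3.7), np.float64(-1.9), 0], np.float64(-4.2), 9.18], [[np.float64(3.9), np.float64(-1.7), 0], np.float64(-4.2), 9.18], [[np.float64(2.6), np.float64(-2.0), 0], np.float64(-4.0), 9.18], [[np.float64(2.7), np.float64(-1.8), 0], np.float64(-4.0), 9.18], [[np.float64(2.9), np.float64(-1.6), 0], np.float64(-4.0), 9.18], [[np.float64(3.0), np.float64(-1.4), 0], np.float64(-4.0), 9.18], [[np.float64(3.1), np.float64(-1.2), 0], np.float64(-4.0), 9.18], [[np.float64(3.1), np.float64(-1.0), 0], np.float64(-4.0), 9.18],
```

servo_tool([
  [[4.9, -1.9, 0], -2.5, 9.18],
  [[5.0, -1.7, 0], -2.5, 9.18],
  [[5.1, -1.5, 0], -2.5, 9.18],
  [[5.2, -1.3, 0], -2.5, 9.18],
  [[5.2, -1.1, 0], -2.5, 9.18],
  [[5.2, -0.8, 0], -2.5, 9.18],
  [[4.2, -3.1, 0], -3.3, 9.18],
  [[4.4, -2.9, 0], -3.3, 9.18],
])

```text
t: 1.1
tcp_pos: [0.4939, -0.2997, 0.2262]
ee_rot: [0.935, 0.356, -0.0, -0.0]
ft_force: [1.2, 0.7, 0.4]
width: 0.0916
gripper_force: 0.0
```

servo_tool([
  [[4.6, -2.6, 0], -3.3, 9.18],
  [[4.7, -2.4, 0], -3.3, 9.18],
  [[4.8, -2.1, 0], -3.3, 9.18],
  [[5.0, -1.8, 0], -3.3, 9.18],
  [[3.0, -2.9, 0], -4.2, 9.18],
  [[3.2, -2.7, 0], -4.2, 9.18],
  [[3.4, -2.5, 0], -4.2, 9.18],
  [[3.6, -2.2, 0], -4.2, 9.18],
])

```text
t: 2.1
tcp_pos: [0.5336, 0.0657, 0.2264]
ee_rot: [0.811, 0.585, -0.0, -0.0]
ft_force: [0.0, 0.6, 0.5]
width: 0.0921
gripper_force: 0.0
```

servo_tool([
  [[3.7, -1.9, 0], -4.2, 9.18],
  [[3.9, -1.7, 0], -4.2, 9.18],
  [[2.6, -2.0, 0], -4.0, 9.18],
  [[2.7, -1.8, 0], -4.0, 9.18],
  [[2.9, -1.6, 0], -4.0, 9.18],
  [[3.0, -1.4, 0], -4.0, 9.18],
  [[3.1, -1.2, 0], -4.0, 9.18],
  [[3.1, -1.0, 0], -4.0, 9.18],
])

```text
t: 3.1
tcp_pos: [0.4297, 0.3232, 0.2265]
ee_rot: [0.615, 0.788, -0.0, 0.0]
ft_force: [0.2, 1.2, 0.2]
width: 0.0922
gripper_force: 0.0
```

```bash
python3 -c "
from h import *
s=env.sense();print(s['t'],s['tcp_pos'],s['qpos'],s['ft_force']);go(.4296,.3247,.1,103.9,s)"
```

```text
3.1 [0.42966847 0.32322116 0.2264594 ] [ 0.11515532  0.45252232 -1.03312596  1.82040717  0.43157105  1.11715858
 -0.82387713] [0.16486178 1.16406556 0.16652879]
yaw 104.08 tool z [-2.e-04 -1.e-03 -1.e+00] tool shift cm [ 0.16  0.04 12.65] twist 0.18
```

servo_tool([
  [[0.1, 0, 4.0], 0.2, 9.18],
  [[0, 0, 4.3], 0, 9.18],
  [[0, 0, 4.0], 0, 9.18],
  [[0, 0, 3.0], 0, 9.18],
  [[0, 0, 2.0], 0, 9.18],
  [[0, 0, 1.0], 0, 9.18],
  [[0, 0, 0.8], 0, 9.18],
  [[0, 0, 0], 0, 9.18],
])

```text
t: 4.1
tcp_pos: [0.4306, 0.3241, 0.0359]
ee_rot: [0.618, 0.787, 0.0, 0.0]
ft_force: [-0.3, -0.6, -0.6]
width: 0.0919
gripper_force: 0.0
```

```bash
python3 -c "
from h import *
s=env.sense();print(s['t'],s['tcp_pos'],s['ft_force']);go(.4296,.3243,.034,103.9,s);snap('side','s1')"
```

```text
4.1 [0.43056663 0.32405069 0.0359001 ] [-0.3150396  -0.60705747 -0.55999282]
yaw 103.73 tool z [ 3.e-04  1.e-04 -1.e+00] tool shift cm [ 0.05 -0.09  0.19] twist -0.17
```

View pics/s1.png

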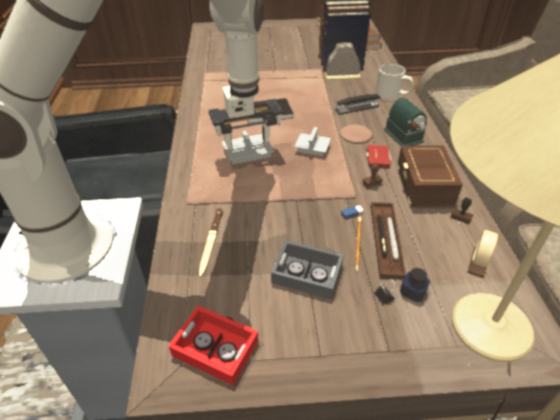

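The open fingers straddle the large cover's bar at about (248,140), so I'll close with a firm grip.

servo_tool([
  [[0, -0.1, 0.2], -0.2, 9.18],
  [[0, 0, 0], 0, 5],
  [[0, 0, 0], 0, 2.5],
  [[0, 0, 0], 0, 0],
  [[0, 0, 0], 0, 0],
  [[0, 0, 0], 0, 0],
  [[0, 0, 0], 0, 0],
  [[0, 0, 0], 0, 0],
], squeeze=55)

```text
t: 5.15
tcp_pos: [0.4294, 0.3237, 0.0337]
ee_rot: [0.616, 0.788, 0.0, 0.0]
ft_force: [0.0, 0.9, -0.4]
width: 0.0262
gripper_force: 0.0
```

servo_tool([
  [[0, 0, 0], 0, 0],
  [[0, 0, 0], 0, 0],
  [[0, 0, 0], 0, 0],
  [[0, 0, 0], 0, 0],
])

```text
t: 5.65
tcp_pos: [0.4296, 0.3238, 0.0338]
ee_rot: [0.616, 0.788, 0.0, 0.0]
ft_force: [1.0, -0.0, -0.2]
width: 0.0114
gripper_force: 55.0
```

servo_tool([
  [[0, 0, -1], 0, 0],
  [[0, 0, -2], 0, 0],
  [[0, 0, -3], 0, 0],
  [[0, 0, -3], 0, 0],
  [[0, 0, -2], 0, 0],
  [[0, 0, -1], 0, 0],
  [[0, 0, 0], 0, 0],
  [[0, 0, 0], 0, 0],
])

```text
t: 6.65
tcp_pos: [0.4289, 0.3231, 0.1528]
ee_rot: [0.616, 0.788, -0.001, -0.0]
ft_force: [-0.5, 0.8, -2.5]
width: 0.0115
gripper_force: 55.0
```

Run:
```python
from h import *
s=env.sense();print(s['tcp_pos'],yaw(s)[0],s['width'],s['ft_force'],s['ft_torque'])
p,d=snap('top','t2');P=world('top',d);q=P[150:300,100:240];print('plate',rect(P,(100,230,170,290),.13,.162))
p,d=snap('side','s2');P=world('side',d);print('plate',rect(P,(190,310,60,180),.12,.162))
x,y=s['tcp_pos'][:2];a=yaw(s)[0]
W=[(x,y,a),(.53,.15,90),(.546,-.125,66.8)]
t=[];[t.extend(np.linspace(A,B,6)[:-1]) for A,B in zip(np.array(W),np.array(W)[1:])];t.append(W[-1])
for A,b in zip(t,t[1:]):
    b=np.array(b);A=np.array(A);g=np.radians(A[2]);dx,dy=(b[:2]-A[:2])*100
    print([[float(round(dx*np.cos(g)+dy*np.sin(g),1)),float(round(dx*np.sin(g)-dy*np.cos(g),1)),0],float(round(-(b[2]-A[2]),1)),0],end=', ')
```

```text
[0.42894249 0.32308447 0.15284719] 103.92274467020214 0.011487130184959837 [-0.49866783  0.76666083 -2.54197593] [-0.00782761 -0.1227164   0.00616267]
plate (array([482.4, 308.9]), array([89.2, 44.4]), 61.8, 262, np.float64(146.8))
plate (array([427.5, 322.7]), array([130. , 102.5]), 13.7, 1017, np.float64(146.1))
[[-3.8, 1.1, 0], 2.8, 0], [[-3.8, 1.3, 0], 2.8, 0], [[-3.7, 1.5, 0], 2.8, 0], [[-3.6, 1.7, 0], 2.8, 0], [[-3.6, 1.9, 0], 2.8, 0], [[-5.5, 0.3, 0], 4.6, 0], [[-5.5, 0.8, 0], 4.6, 0], [[-5.4, 1.2, 0], 4.6, 0], [[-5.3, 1.6, 0], 4.6, 0], [[-5.1, 2.1, 0], 4.6, 0],
```

View pics/s2.png

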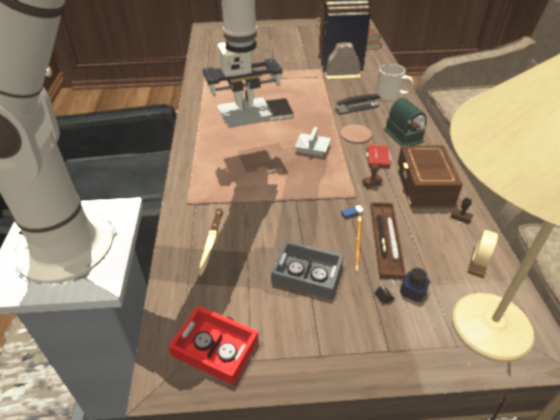

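The cover is held level at about (255,108) and the spare cover is untouched at (313,145). I'll carry it over the grey box.

servo_tool([
  [[-3.8, 1.1, 0], 2.8, 0],
  [[-3.8, 1.3, 0], 2.8, 0],
  [[-3.7, 1.5, 0], 2.8, 0],
  [[-3.6, 1.7, 0], 2.8, 0],
  [[-3.6, 1.9, 0], 2.8, 0],
  [[-5.5, 0.3, 0], 4.6, 0],
  [[-5.5, 0.8, 0], 4.6, 0],
  [[-5.4, 1.2, 0], 4.6, 0],
])

```text
t: 7.75
tcp_pos: [0.5398, -0.0163, 0.153]
ee_rot: [0.788, 0.616, -0.0, -0.0]
ft_force: [0.7, -0.4, -3.0]
width: 0.0112
gripper_force: 55.0
```

servo_tool([
  [[-5.3, 1.6, 0], 4.6, 0],
  [[-5.1, 2.1, 0], 4.6, 0],
  [[0, 0, 1], 0, 0],
  [[0, 0, 2], 0, 0],
  [[0, 0, 1], 0, 0],
  [[0, 0, 0], 0, 0],
  [[0, 0, 0], 0, 0],
])

```text
t: 8.62
tcp_pos: [0.5472, -0.1239, 0.114]
ee_rot: [0.834, 0.552, 0.0, 0.0]
ft_force: [0.2, -0.4, -2.6]
width: 0.011
gripper_force: 55.0
```

Run:
```python
from h import *
s=env.sense();print(s['t'],s['tcp_pos'],yaw(s)[0],s['ft_force'],s['width']);go(.5448,-.126,.075,66.8,s)
p,d=snap('side','s3');P=world('side',d)
Q=P[150:310,220:400].reshape(-1,3);z=s['tcp_pos'][2]
print('plate',rect(P,(220,400,150,310),z-.009,z+.001))
p,d=snap('top','t3')
```

```text
8.625 [ 0.54718639 -0.12389776  0.11395539] 67.03372476025177 [ 0.21366911 -0.37561436 -2.56000613] 0.011000848876071306
yaw 67.03 tool z [ 5.e-04  3.e-04 -1.e+00] tool shift cm [-0.29 -0.14  3.9 ] twist 0.23
plate (array([ 546.9, -123.8]), array([130.4,  98.4]), -22.9, 1745, np.float64(107.8))
```

View pics/s3.png

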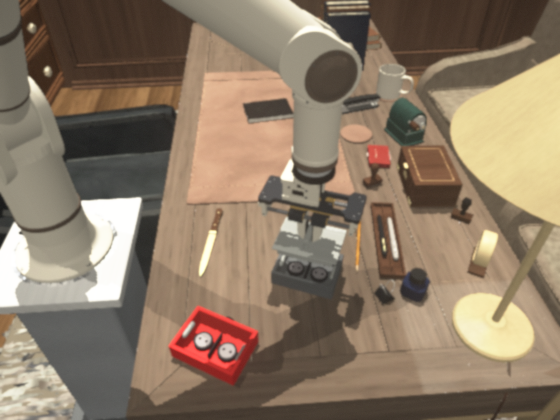

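The cover is above the grey box, with its front edge just behind the box front at about (310,260). I'll correct and lower to just above the rim.

servo_tool([
  [[-0.3, -0.1, 1], 0.2, 0],
  [[0, 0, 2], 0, 0],
  [[0, 0, 1.2], 0, 0],
  [[0, 0, 0], 0, 0],
  [[0, 0, 0], 0, 0],
])

```text
t: 9.35
tcp_pos: [0.5449, -0.1271, 0.0717]
ee_rot: [0.835, 0.55, 0.0, -0.0]
ft_force: [0.0, 0.2, -2.3]
width: 0.0116
gripper_force: 55.0
```

Run:
```python
from h import *
s=env.sense();print(s['t'],s['tcp_pos'],yaw(s)[0],s['ft_force'],s['width']);go(.5453,-.1262,.075,66.8,s)
p,d=snap('side','s4');P=world('side',d);z=s['tcp_pos'][2]
print('plate',rect(P,(220,400,150,310),z-.009,z+.001))
print(ring(P,(250,360,200,310)))
cv2.imwrite('pics/s4c.png',cv2.resize(cv2.imread('pics/s4.png')[170:310,230:390],None,fx=4,fy=4))
```

```text
9.35 [ 0.54490935 -0.1270782   0.07170275] 66.74710521162476 [ 0.01477169  0.21036105 -2.30445076] 0.011572725613046732
yaw 66.75 tool z [ 1.e-04  4.e-04 -1.e+00] tool shift cm [ 0.1   0.   -0.33] twist -0.05
plate (array([613. ,  11.4]), array([411.7, 133.9]), 63.8, 1674, np.float64(65.7))
(array([ 545.59, -126.35,  -23.14]), np.float64(12.0), 374)
```

View pics/s4c.png

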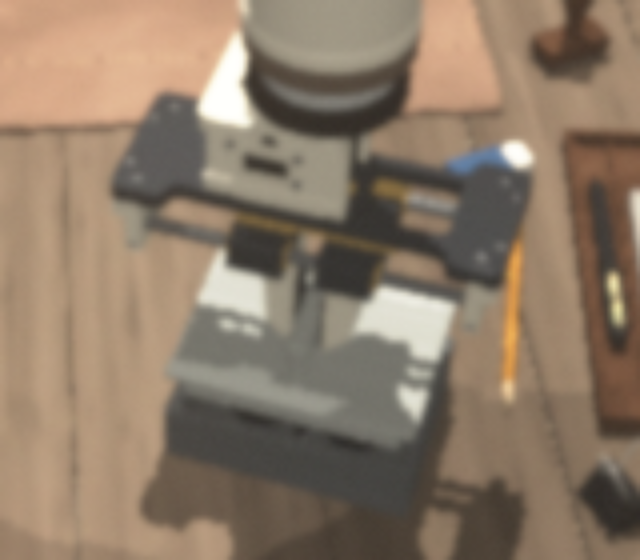

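The cover sits just above the box with its ends aligned; the front edge in the crop is about (180..415, 390..440). I'll lower it slowly into the opening, watching the force.

servo_tool([
  [[0.05, 0, 0.3], 0, 0],
  [[0, 0, 0.3], 0, 0],
  [[0, 0, 0.2], 0, 0],
  [[0, 0, 0.2], 0, 0],
  [[0, 0, 0], 0, 0],
  [[0, 0, 0], 0, 0],
])

```text
t: 10.15
tcp_pos: [0.5449, -0.1269, 0.0618]
ee_rot: [0.835, 0.55, 0.0, -0.0]
ft_force: [-0.5, -1.1, -2.3]
width: 0.0114
gripper_force: 55.0
```

It has entered with no resistance.

servo_tool([
  [[0, 0, 0.2], 0, 0],
  [[0, 0, 0.1], 0, 0],
  [[0, 0, 0.1], 0, 0],
  [[0, 0, 0], 0, 0],
  [[0, 0, 0], 0, 0],
])

```text
t: 10.78
tcp_pos: [0.5457, -0.127, 0.0588]
ee_rot: [0.835, 0.55, 0.0, 0.001]
ft_force: [-1.6, 0.7, 4.9]
width: 0.0114
gripper_force: 55.0
```

servo_tool([
  [[0, 0, 0.2], 0, 0],
  [[0, 0, 0.2], 0, 0],
  [[0, 0, 0.2], 0, 0],
  [[0, 0, 0], 0, 0],
  [[0, 0, 0], 0, 0],
])

```text
t: 11.4
tcp_pos: [0.5454, -0.1268, 0.052]
ee_rot: [0.835, 0.55, 0.0, 0.0]
ft_force: [0.1, 0.5, 2.1]
width: 0.0116
gripper_force: 55.0
```

It's past the latches; now down onto the rim.

servo_tool([
  [[0, 0, 0.2], 0, 0],
  [[0, 0, 0.2], 0, 0],
  [[0, 0, 0.1], 0, 0],
  [[0, 0, 0.1], 0, 0],
  [[0, 0, 0], 0, 0],
  [[0, 0, 0], 0, 0],
])

```text
t: 12.15
tcp_pos: [0.5447, -0.127, 0.046]
ee_rot: [0.835, 0.55, -0.0, 0.0]
ft_force: [-1.1, -1.1, 3.1]
width: 0.0117
gripper_force: 55.0
```

servo_tool([
  [[0, 0, 0.1], 0, 0],
  [[0, 0, 0.1], 0, 0],
  [[0, 0, 0], 0, 0],
  [[0, 0, 0], 0, 0],
  [[0, 0, 0], 0, 0],
])

```text
t: 12.78
tcp_pos: [0.5447, -0.1271, 0.0459]
ee_rot: [0.835, 0.55, -0.001, 0.001]
ft_force: [-8.7, 0.7, 21.5]
width: 0.0115
gripper_force: 55.0
```

The force is now 21.5 N with z stopped at the predicted home height. I'll hold, then check.

servo_tool([
  [[0, 0, 0], 0, 0],
  [[0, 0, 0], 0, 0],
  [[0, 0, 0], 0, 0],
  [[0, 0, 0], 0, 0],
])

```text
t: 13.28
tcp_pos: [0.5447, -0.1271, 0.0459]
ee_rot: [0.835, 0.55, -0.001, 0.001]
ft_force: [-7.0, -0.2, 21.9]
width: 0.0114
gripper_force: 55.0
```

Run:
```python
from h import *
s=env.sense();print(s['t'],s['tcp_pos'],s['ft_force'],s['ft_torque'],yaw(s))
p,d=snap('side','s5');P=world('side',d)
Q=P[200:305,250:360].reshape(-1,3);a=np.radians(-23.2)
L=(Q[:,:2]-[.5455,-.1262])@np.array([[np.cos(a),-np.sin(a)],[np.sin(a),np.cos(a)]])
k=(abs(L[:,0])<.064)&(abs(L[:,1])<.047)&(abs(Q[:,2]-.04)<.006);A=np.c_[L[k],np.ones(k.sum())]
print('plate z,tilt',np.linalg.lstsq(A,Q[k,2],rcond=None)[0],k.sum(),np.median(Q[k,2]))
cv2.imwrite('pics/s5c.png',cv2.resize(cv2.imread('pics/s5.png')[170:310,230:390],None,fx=4,fy=4))
```

```text
13.275 [ 0.5447497  -0.12708153  0.04588434] [-6.97279625 -0.17629864 21.90347048] [0.05474454 1.64214084 0.03791879] (np.float64(66.73135742524138), array([[ 3.95041988e-01,  9.18662968e-01, -4.23492282e-04],
       [ 9.18660864e-01, -3.95042008e-01, -2.00704242e-03],
       [-2.01109279e-03,  4.03820243e-04, -9.99997896e-01]]))
plate z,tilt [-0.00150686 -0.00116347  0.03990263] 1516 0.03989452231605539
```

View pics/s5c.png

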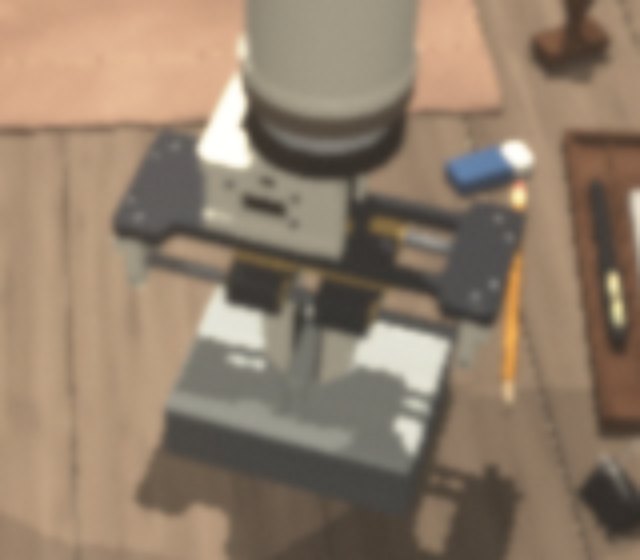

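The cover sits flush on the box. Its plate top is at 39.9 mm against an expected 40 mm, tilt is under 0.002 rad, and the push is 22 N. The crop shows no gap along the front edge at about (170..420, 410..470). Handing in.

```bash
python3 -c "
from rig import env
print(env.close_job())"
```

```text
the job is handed in; nothing more can be done
None
```

The larger cover is home on the dark grey outlet box, level and flush with the rim, still gripped and pressed down with about 22 N; I didn't touch the spare cover, and the job was handed in at about 13 s without a verdict coming back.

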